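# Match perfume bottles to push lights by switch force

## Task

Working from the left to the right as the robot sees them, press the white lens of each of the three push lights under the rail all the way down until it clicks, feeling how hard each one is to press; leave the bottles standing where they are until that is done. Then stand the small perfume bottle upright in the middle of the light with the weakest switch and the large one in the middle of the light with the middling switch, so that each bottle's own weight keeps its light clicked in; set them down, do not drop or tip them. Leave the stiffest light bare and everything else where it is.

Things in the scene. Friction and masses are not known exactly. Their poses are not given: they have to be found in the camera images.
- stand: fixed yellow crate, 240 mm (own x) by 410 mm (own y), with a cut terracotta tile on it, top 80 mm above the table. Origin: on the table under its centre; +x points away from the robot, +y to the robot's left. The lights stand on the tile in a row along y, at about x = -40 mm and y = -105, 0, +105 mm
- stand_rail (a point): middle of a 10 mm thick steel hanging rail along the stand's y, 376 mm long, with an upright at each end, 300 mm above the table. It runs above the middles of the lights (190 mm over the lenses), so a tool pointing straight down cannot get there; lean it 25 to 40 degrees and come in from the robot's side under the rail
- light_a: one of three identical-looking round push lights fixed on the tile, side by side. Origin: centre of its underside, on the tile, 80 mm above the table; z up. Grey housing 86 mm across and 18 mm high; in it the white lens, 72 mm across, is one large sprung switch: its flat top is 30 mm above the origin when out, 22 mm when clicked in. How strong its switch is cannot be seen
- light_b: one of three identical-looking round push lights fixed on the tile, side by side. Origin: centre of its underside, on the tile, 80 mm above the table; z up. Grey housing 86 mm across and 18 mm high; in it the white lens, 72 mm across, is one large sprung switch: its flat top is 30 mm above the origin when out, 22 mm when clicked in. How strong its switch is cannot be seen
- light_c: one of three identical-looking round push lights fixed on the tile, side by side. Origin: centre of its underside, on the tile, 80 mm above the table; z up. Grey housing 86 mm across and 18 mm high; in it the white lens, 72 mm across, is one large sprung switch: its flat top is 30 mm above the origin when out, 22 mm when clicked in. How strong its switch is cannot be seen
- switch_a (a joint): how far the lens of light_a is pressed down, m: 0 out, 0.008 at the stop, where it clicks (0.0065 held for a tenth of a second counts). It springs up when let go. Its force grows evenly from 0.4 F at the first movement to F at the stop; F is about 2.2 N for one of the lights (weakest), 5 N for another (middling), 12 N for the third (stiffest)
- switch_b (a joint): how far the lens of light_b is pressed down, m: 0 out, 0.008 at the stop, where it clicks (0.0065 held for a tenth of a second counts). It springs up when let go. Its force grows evenly from 0.4 F at the first movement to F at the stop; F is about 2.2 N for one of the lights (weakest), 5 N for another (middling), 12 N for the third (stiffest)
- switch_c (a joint): how far the lens of light_c is pressed down, m: 0 out, 0.008 at the stop, where it clicks (0.0065 held for a tenth of a second counts). It springs up when let go. Its force grows evenly from 0.4 F at the first movement to F at the stop; F is about 2.2 N for one of the lights (weakest), 5 N for another (middling), 12 N for the third (stiffest)
- small_bottle: small round perfume bottle of thick glass, 54 mm across, body 60 mm high, 84 mm with its cap (26 mm across), about 0.30 kg; stands on the table. Origin: centre of its underside, z up
- large_bottle: large round perfume bottle of thick glass, 68 mm across, body 72 mm high, 98 mm with its cap (32 mm across), about 0.62 kg; stands on the table. Origin: centre of its underside, z up
- comb: bystander: green plastic comb 170 x 26 x 5 mm on the table; origin at its middle, underneath
- bangle: bystander: wooden bead bangle 80 mm across, 16 mm high, on the table; origin at its middle, underneath
- compact: bystander: square silver compact mirror, 70 x 70 x 20 mm, on the tile behind the lights; origin under its middle
- polish: bystander: nail polish bottle, 32 mm across, 60 mm high, on the tile behind the lights; origin under its middle
- cream: bystander: open ceramic cream cup, 60 mm across, 42 mm high, on the table; origin under its middle
- lotion: bystander: lotion bottle, 60 mm across, 170 mm high, on the table; origin under its middle
- brush: bystander: brush 180 mm long lying on the table to the right; origin at its middle, underneath
Mind the look-alikes: they are no part of the job. Leave any blue or red look-alike of the large_bottle alone. Leave any blue look-alike of the small_bottle alone.

How it is judged:
By the outcome, as a careful person would: the job done as asked, in the order asked, and still so for the second after the job is handed in, with the robot touching nothing.
It also fails if it takes over 70 s, if anything falls off the work surface, if the arm or the gripper's body presses on something with over 40 N, if the wrist force passes 120 N, or if a joint passes its speed limit or range.

## Robot

A 7-joint arm with a two-finger parallel gripper is mounted at the origin on the work surface. World frame = base frame: x ahead of the robot, y to its left, z up, the work surface at z = 0. Lengths are in mm, angles in rad, forces in N, time in s.
With the tool pointing down it reaches from about 425 to 800 mm from the base axis. Payload 8.3 kg.
Tool frame: the origin (TCP) lies on the mounting face of the last link; the fingertips stand 173 mm ahead of it and the grasp point (between the pads) lies 155 mm ahead of it; y points along the fingers, x is the direction in which the jaws open and shut, and the axes are right-handed (so a half turn about y gives the same grasp; the last joint's range is limited). The gripper opens to 85 mm and grips with 20 to 120 N. Pads are 22 mm wide; open, the fingers measure 114 mm over their backs; the gripper's body (76 mm by 85 mm) begins 54 mm behind the grasp point. The pads swing forward as they close: fully open they stand 13 mm farther back than shut.
Start: joints at [-1.281, 0.383, 0.016, 1.37, -0.006, 1.388, -0.046], TCP at [215.915, 586.512, 404.679] pointing down, gripper open.
Joint ranges: [-2.95, 2.95], [-0.25, 2.06], [-1.52, 1.56], [0.18, 2.33], [-1.44, 4.58], [0.02, 2.06], [-3.01, 3.01]. Speed limits (rad/s): [2.39, 2.39, 3.01, 3.01, 3.14, 3.14, 3.14].

## Interface

Orientations are given as [roll, pitch, yaw] about the fixed x, y, z axes, in that order (R = Rz(yaw) Ry(pitch) Rx(roll)).
In Python, from workcell import r gives the robot as it stands. The module is installed in compiled form; this text tells all that it offers. Calls block until the motion is done:
- r.move_to(position, orientation): joint-space move of the TCP to a pose.
- r.movel(position, orientation=None, rate=150, until_force=None): straight line of the TCP; orientation=None keeps the orientation; rate is the mean speed in mm/s. With until_force (N) it stops when the force on the tool has changed by that much, and returns True; else False.
- r.move_j(angles): joint-space move.
- r.let_go() and r.grab(): open the fingers fully, or close them until they stop; the grip force is fixed at half the most.
- r.wait(seconds).
- r.ik(position, orientation): joint angles nearest the present ones, or None.
- r.read_state(): the state.
- r.grab_frame(name): name is "side" or "top"; returns the picture (480x640x3 uint8, red, green, blue); there is no depth.
- r.get_calibration(name): a dict with "fx", "fy", "cx", "cy" (pixels), "position" and "orientation" of the camera in the world. Camera axes: x right, y up, looking along -z (the intrinsics and any distortion apply to the point x, -y, -z); pixel columns grow to the right and rows downward; lengths in mm; the calibration is good to about 2 mm. A picture is of the moment at which its call begins. get_calibration takes no time and is no camera call.
A pose or a line that the arm cannot do raises r.Unreachable and nothing moves.
- r.close_job(): hands the job in, once; it reports no verdict.
The state is a dict: "clock": time; "joint_pos": joint angles; "dq": joint speeds; "joint_efforts": joint torques, N m; "eef_pos": TCP position; "tool_rot": TCP orientation; "ft_force": force on the tool from outside, world axes, zero at the start; "wrist_torque": the same for the moment, N m; "finger_gap": finger opening in mm.
Only numpy, scipy, OpenCV 4.12 (cv2) and the standard library are available. Lean on these libraries where they do the work, as an engineer would, in place of code of your own. Each camera call takes 0.05 s, during which the arm holds its last target. There are 200 camera calls.

## Working session

There is one attempt and no reset: what is moved stays moved. The work goes in short steps, each a Python script; the robot and the scene stay as the last script left them, time stands still between calls to the robot, and variables do not carry over. Pictures are saved under pics/ and viewed, about 8 in all and at most 12, crops included, and the job is handed in when it is done.

```bash
mkdir -p pics; ls
python3 - <<'E'
from workcell import r
import cv2
for n in("side","top"):
    cv2.imwrite(f"pics/{n}0.png",r.grab_frame(n)[:,:,::-1]); print(n,r.get_calibration(n))
s=r.read_state();print(s["clock"],s["eef_pos"],s["tool_rot"],s["ft_force"])
E
```

```text
pics
side {'fx': 608.3051405815684, 'fy': 608.3051405815684, 'cx': 330.2112481257689, 'cy': 240.15817888881662, 'position': array([ 291.82469556, 1253.62560654, 1074.04396197]), 'orientation': array([ 0.98060035,  0.0070195 , -2.94644119])}
top {'fx': 467.7542091521885, 'fy': 467.7542091521885, 'cx': 312.38176439531344, 'cy': 236.55405745774544, 'position': array([ 309.0916096 ,   -4.55055429, 1304.60169053]), 'orientation': array([ 0.19772133, -0.01367556, -1.55234804])}
0.1 [215.87584836 586.38945292 403.77772315] [-1.57082692  0.00173949  1.2180215 ] [-0.21666537 -0.7824828   0.06243594]
```

View pics/side0.png

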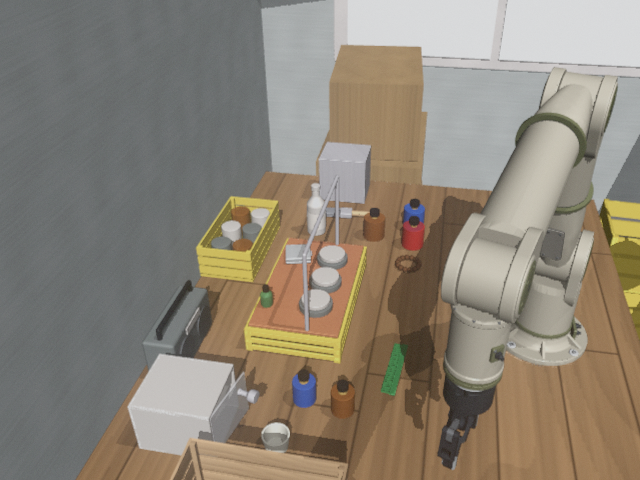

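View pics/top0.png

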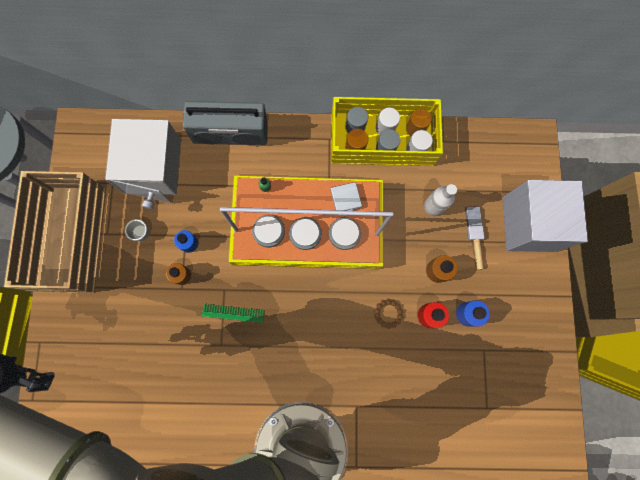

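The views agree. In the top image, the amber bottles are the small one at (177,273) and the large one at (443,267). The look-alikes are blue small (185,240), red large (434,315) and blue large (474,314). The lights are at about (268,231), (305,233) and (344,233), and the rail runs from (222,210) to (391,215).

```bash
cat > h.py <<'E'
import numpy as np, cv2
from scipy.spatial.transform import Rotation as Ro
from workcell import r
def cam(n):
    c=r.get_calibration(n); return c,Ro.from_euler('xyz',c["orientation"]).as_matrix(),np.array(c["position"])
def ray(n,u,v,z):
    c,R,p=cam(n); d=R@np.array([(u-c["cx"])/c["fx"],-(v-c["cy"])/c["fy"],-1]); return p+d*(z-p[2])/d[2]
def pix(n,P):
    c,R,p=cam(n); q=R.T@(np.array(P)-p); return np.array([c["cx"]-c["fx"]*q[0]/q[2],c["cy"]+c["fy"]*q[1]/q[2]])
def blobs(mask,amin):
    k,l,st,ce=cv2.connectedComponentsWithStats(mask.astype(np.uint8))
    return [(ce[i].round(1),st[i]) for i in range(1,k) if st[i][4]>=amin]
E
python3 - <<'E'
from h import *
rois={"top":{"L":(245,205,370,255),"small":(160,258,195,290),"large":(425,250,462,285),"rail":(215,200,400,220)},
"side":{"L":(295,240,352,318),"small":(325,375,360,420),"large":(360,205,390,242)}}
for n in("top","side"):
    im=cv2.cvtColor(cv2.imread(f"pics/{n}0.png"),cv2.COLOR_BGR2RGB); hsv=cv2.cvtColor(im,cv2.COLOR_RGB2HSV)
    for k,(a,b,c,d) in rois[n].items():
        h=hsv[b:d,a:c]
        if k=="rail": continue
        if k=="L": m=(h[...,1]<50)&(h[...,2]>(195 if n=="top" else 185)); zs=[110]
        else: m=h[...,2]<45; zs=[72 if k=="small" else 85]
        for ce,st in blobs(m,40 if k=="L" else 8):
            u,v=ce+[a,b]; print(n,k,(u,v),st[2:],*[ray(n,u,v,z).round(1) for z in zs])
        if k!="L":
            m=(h[...,0]<16)&(h[...,1]>180)&(h[...,2]>50)
            for ce,st in blobs(m,60): print("  amber",ce+[a,b],st[2:],ray(n,*(ce+[a,b]),35).round(1))
t=cv2.imread("pics/top0.png");s=cv2.imread("pics/side0.png")
f=lambda i,a,b,c,d:cv2.resize(i[b:d,a:c],(400,300),interpolation=cv2.INTER_CUBIC)
cv2.imwrite("pics/crops.png",np.vstack([np.hstack([f(t,150,220,230,280+0),f(t,420,240,500,330)]),np.hstack([f(t,215,170,395,270),f(s,245,170,375,360)])]))
E
```

```text
top L (np.float64(345.1), np.float64(206.5)) [26  5 90] [ 631.5 -101.4  110. ]
top L (np.float64(306.9), np.float64(211.3)) [125   6 312] [616.2  -0.8 110. ]
top L (np.float64(265.9), np.float64(218.8)) [17  5 53] [593.6 106.2 110. ]
top L (np.float64(304.8), np.float64(231.8)) [ 27  26 550] [560.9   3.5 110. ]
top L (np.float64(344.8), np.float64(231.8)) [ 27  26 551] [ 563.2 -100.9  110. ]
top L (np.float64(267.8), np.float64(232.0)) [ 27  20 409] [558.3  99.9 110. ]
top small (np.float64(174.8), np.float64(271.1)) [ 8  8 34] [455.7 344.3  72. ]
top small (np.float64(187.8), np.float64(272.7)) [ 4  8 12] [452.2 309.9  72. ]
  amber [176.7 273.1] [ 20  21 175] [454.8 349.2  35. ]
top large (np.float64(450.2), np.float64(264.1)) [ 4  5 10] [ 487.3 -381.8   85. ]
top large (np.float64(447.8), np.float64(268.2)) [ 6  4 10] [ 476.3 -375.    85. ]
  amber [441.6 268.7] [ 30  26 363] [ 481.4 -373.1   35. ]
side L (np.float64(331.9), np.float64(253.0)) [ 25  16 306] [560.6 -95.4 110. ]
side L (np.float64(325.1), np.float64(275.7)) [ 26  18 351] [558.3   9.6 110. ]
side L (np.float64(318.3), np.float64(298.9)) [ 19  20 303] [555.8 106.2 110. ]
```

View pics/crops.png

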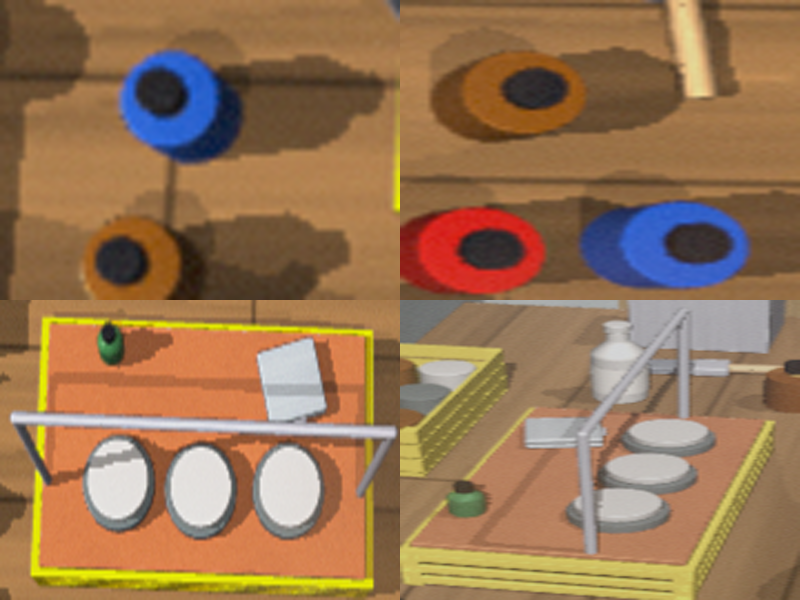

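The crop confirms the targets. The amber bottles are the ones described, since the blue and red ones are excluded, and the rail crosses above the lights. Next I'll refine the positions and check reach.

```bash
cat >> h.py <<'E'
def pose(P,lean,yaw,ahead=155,flip=False):
    "TCP position, rpy so that the point 'ahead' along the fingers is at P; lean/yaw in degrees"
    t,y=np.radians([lean,yaw]); a=np.array([np.sin(t)*np.cos(y),np.sin(t)*np.sin(y),-np.cos(t)])
    x=np.array([np.sin(y),-np.cos(y),0])*(-1 if flip else 1)
    return np.array(P)-ahead*a, Ro.from_matrix(np.c_[x,a,np.cross(x,a)]).as_euler('xyz')
E
python3 - <<'E'
from h import *
for n,k,(a,b,c,d),zc,zb in [("top","small",(165,260,190,288),72,60),("top","large",(427,252,462,282),85,72),("side","small",(328,376,358,418),72,60),("side","large",(360,206,388,242),85,72)]:
    h=cv2.cvtColor(cv2.imread(f"pics/{n}0.png"),cv2.COLOR_BGR2HSV)[b:d,a:c]
    for ce,st in blobs(h[...,2]<62,20):
        if h[int(ce[1]),int(ce[0]),1]<140: print(n,k,ce+[a,b],st[2:],ray(n,*(ce+[a,b]),zc).round(1))
    m=(h[...,1]>170)&(h[...,2]>85)
    for ce,st in blobs(m,60): 
        print("  amber",st, ray(n,*(st[:2]+st[2:4]/2+[a,b]),zb/2).round(1))
q0=r.read_state()["joint_pos"]
T={"pressL":([558,108,112],173),"pressM":([560.5,5,112],173),"pressR":([562.5,-99,112],173),"large":([484,-375,55],155),"largeup":([480,-375,220],155),"small":([458,346,40],155),"smallup":([458,346,220],155),"placeL":([560,107,180],155),"pre":([400,107,190],155),"preR":([400,-99,190],155)}
for k,(P,ah) in T.items():
    for yaw in ([0] if k[0]=="p" else ([-20,-40,-65,-80] if k[0]=="l" else [-10,0,15])):
        for lean in (30,35):
            o=[]
            for fl in(0,1):
                q=r.ik(*pose(P,lean,yaw,ah,fl)); o.append(None if q is None else np.round(q,2).tolist())
            print(k,yaw,lean,o)
E
```

```text
top small [174. 272.] [ 9  9 67] [453.3 346.2  72. ]
  amber [  2   3  19  21 219] [454.2 351.1  30. ]
top large [446.4 266.3] [ 12  12 111] [ 481.2 -371.5   85. ]
  amber [  0   3  30  27 465] [ 481.8 -373.9   36. ]
side small [344.6 387.6] [ 7 10 20] [446.4 346.4  72. ]
pressL 0 30 [[-0.6, 0.06, 0.25, 2.18, 0.39, 0.44, -2.24], [-0.82, 0.05, 0.48, 2.19, 0.36, 0.43, 0.93]]
pressL 0 35 [[-0.72, 0.03, 0.35, 2.26, 0.64, 0.35, -2.5], [-0.83, 0.02, 0.46, 2.26, 0.63, 0.35, 0.65]]
pressM 0 30 [[-0.7, 0.02, 0.61, 2.22, 0.09, 0.39, -1.73], [-0.84, 0.01, 0.76, 2.23, 0.08, 0.38, 1.42]]
pressM 0 35 [[-1.1, -0.05, 1.0, 2.31, 0.35, 0.27, -1.96], [-0.89, -0.03, 0.79, 2.3, 0.28, 0.26, 1.23]]
pressR 0 30 [[-0.61, 0.06, 0.82, 2.19, -0.36, 0.41, -1.08], [-0.94, 0.09, 1.18, 2.2, -0.48, 0.43, 2.17]]
pressR 0 35 [[-1.05, 0.03, 1.29, 2.28, -0.55, 0.3, -0.87], [-1.37, -0.15, 1.54, 2.28, 0.1, 0.27, 1.69]]
large -20 30 [[-0.06, 0.44, 0.91, 2.11, -1.23, 0.55, -0.19], [0.88, 0.31, -0.2, 2.08, -0.41, 0.29, 2.3]]
large -20 35 [[0.13, 0.35, 0.68, 2.17, -1.4, 0.43, 0.04], [1.28, 0.36, -0.62, 2.12, -0.12, 0.15, 2.08
[... 2341 characters left out ...]
.06, 0.06, 0.12, 1.94, 0.54, 0.89, -2.81], [-1.12, 0.06, 0.18, 1.94, 0.53, 0.89, 0.34]]
smallup 0 35 [[-0.92, 0.05, -0.08, 1.99, 0.69, 0.87, -2.96], [-1.17, 0.04, 0.18, 2.0, 0.67, 0.86, 0.19]]
smallup 15 30 [[-0.98, -0.0, 0.1, 2.0, 0.44, 0.75, -2.45], [-1.05, -0.01, 0.17, 2.01, 0.44, 0.75, 0.69]]
smallup 15 35 [[-0.83, -0.03, -0.08, 2.07, 0.58, 0.68, -2.6], [-1.1, -0.04, 0.18, 2.08, 0.59, 0.68, 0.53]]
placeL 0 30 [[-0.54, 0.0, 0.19, 2.1, 0.32, 0.57, -2.15], [-0.85, -0.01, 0.51, 2.11, 0.33, 0.57, 0.99]]
placeL 0 35 [[-0.4, -0.02, 0.03, 2.16, 0.48, 0.47, -2.31], [-0.88, -0.05, 0.5, 2.18, 0.52, 0.48, 0.8]]
pre 0 30 [None, None]
pre 0 35 [None, None]
preR 0 30 [None, None]
preR 0 35 [None, None]
```

```bash
cat >> h.py <<'E'
LIGHT={"L":(557.5,108.5),"M":(560,5),"R":(562,-99)}
def up(P,d,lean=30,yaw=0):
    "P drawn back d mm along the leaned fingers"
    t,y=np.radians([lean,yaw]); return np.array(P,float)-d*np.array([np.sin(t)*np.cos(y),np.sin(t)*np.sin(y),-np.cos(t)])
def press(k):
    tip=lambda z:pose((*LIGHT[k],z),30,0,173,True)
    r.movel(*tip(122),rate=120); r.wait(.15)
    f0=np.array(r.read_state()["ft_force"]); z0=r.read_state()["eef_pos"][2]-122; log=[]
    for z in np.arange(118,96,-1.5):
        r.movel(*tip(z),rate=40); s=r.read_state(); f=np.array(s["ft_force"])-f0
        log.append((round(float(s["eef_pos"][2]-z0),1),round(float(f[2]),1)))
        if np.linalg.norm(f)>17: break
    r.wait(.2); s=r.read_state(); print(k,log,"held",(np.array(s["ft_force"])-f0).round(1),s["clock"])
    r.movel(*tip(130),rate=150)
E
python3 - <<'E'
from h import *
r.grab()
try:
    r.move_to(*pose(up((*LIGHT["L"],125),80),30,0,173,True)); print(r.read_state()["clock"],r.read_state()["finger_gap"])
    press("L")
except r.Unreachable as e: print("unreach",e)
cv2.imwrite("pics/t1.png",np.hstack([r.grab_frame("top")[150:330,200:400],r.grab_frame("side")[180:360,220:420]])[:,:,::-1].repeat(2,0).repeat(2,1))
E
```

```text
2.8917 0.17681804034294077
L [(117.1, -0.8), (115.7, -0.7), (114.1, -1.0), (113.0, 2.6), (111.6, 4.8), (110.2, 6.7), (108.8, 7.1), (107.4, 7.7), (105.9, 9.9), (104.9, 17.4)] held [-12.3  -2.4  17.6] 6.5833
```

View pics/t1.png

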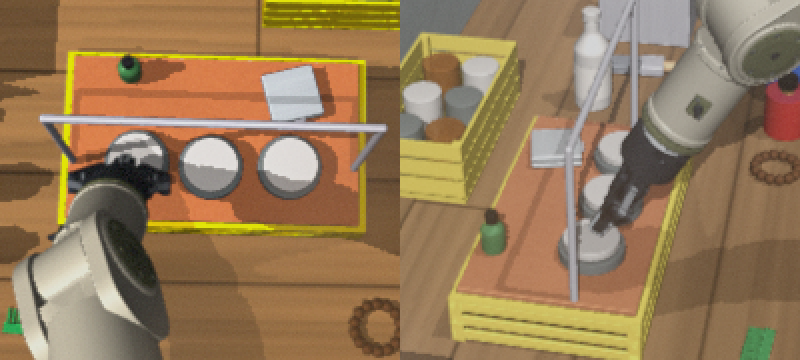

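The left light feels stiff: onset is about 4.8 N, then a hard stop above 10 N after about 8 mm of travel. The picture shows the fingertips over its middle. Next are the middle and right lights.

Run:
```python
from h import *
try:
    press("M"); press("R")
    s=r.read_state(); print(s["clock"],s["joint_pos"])
    q=s["joint_pos"]
    for y in (0,-10): print(r.ik(*pose((458,348,40),30,y,155,True)))
    for y in (-40,-65): print(r.ik(*pose((483,-372.5,55),30,y,155,True)))
    for d in (40,80,120): print(d,[r.ik(*pose(up((*LIGHT[k],160),d),30,0,155,True)) is not None for k in "LMR"])
except r.Unreachable as e: print("unreach",e)
```

```text
M [(117.6, -1.0), (116.4, -1.1), (114.9, -0.2), (113.7, 0.3), (112.1, 1.2), (110.6, 2.3), (109.1, 3.3), (107.6, 4.1), (106.2, 4.5), (105.5, 21.7)] held [-12.6  -0.5  20.5] 10.8667
R [(118.0, -0.3), (116.7, -0.7), (115.1, -0.1), (113.7, 0.8), (112.2, 0.7), (110.7, 1.4), (109.2, 1.3), (107.7, 0.7), (106.3, 6.0), (105.5, 19.3)] held [-11.5   0.9  19.8] 15.05
15.3667 [-0.67109677  0.01386113  0.86506054  2.17761167 -0.24705266  0.45042741
  1.95737822]
[-0.85905587  0.33221636 -0.10324201  2.09222199  0.90441441  0.59028595
 -0.11775459]
[-0.78236262  0.38211299 -0.23036604  2.02513942  0.90972097  0.74073469
 -0.28330732]
[ 0.02228631  0.32329178  0.61983515  2.13925782 -0.52542558  0.24177536
  1.9205268 ]
[-0.36750069  0.4818824   0.94266476  2.08500759 -0.16844906  0.34236736
  1.01740503]
40 [True, True, True]
80 [True, True, True]
120 [True, True, True]
```

Clear result: left is stiffest (about 12 N), middle is middling (about 5 N), right is weakest (about 2 N). The small bottle goes on the right light and the large one on the middle.

Run:
```python
from h import *
try:
    r.movel(*pose(up((*LIGHT["R"],130),110),30,0,173,True),rate=200)
    r.let_go()
    r.move_to(*pose((458,348,170),30,0,155,True))
    r.movel(*pose((458,348,40),30,0,155,True),rate=130)
    cv2.imwrite("pics/t2.png",np.hstack([r.grab_frame("top")[200:350,100:300],r.grab_frame("side")[310:460,240:440]])[:,:,::-1].repeat(2,0).repeat(2,1))
    r.grab(); s=r.read_state(); print(s["finger_gap"],s["clock"],s["eef_pos"],s["ft_force"])
    r.movel(*pose((458,348,60),30,0,155,True),rate=60); s=r.read_state(); print(s["ft_force"],s["finger_gap"],s["clock"])
    cv2.imwrite("pics/t2b.png",np.hstack([r.grab_frame("top")[200:350,100:300],r.grab_frame("side")[310:460,240:440]])[:,:,::-1].repeat(2,0).repeat(2,1))
    cv2.imwrite("pics/t2c.png",np.vstack([cv2.imread("pics/t2.png")[:,:,:],cv2.imread("pics/t2b.png")]))
except r.Unreachable as e: print("unreach",e,r.read_state()["eef_pos"])
```

```text
52.84695202148895 20.9667 [380.80881733 347.69367787 174.73982784] [-2.16132085 -2.03498333  5.54507522]
[-0.79094744 -0.23987511 -2.5216171 ] 53.10445403537873 21.45
```

View pics/t2c.png

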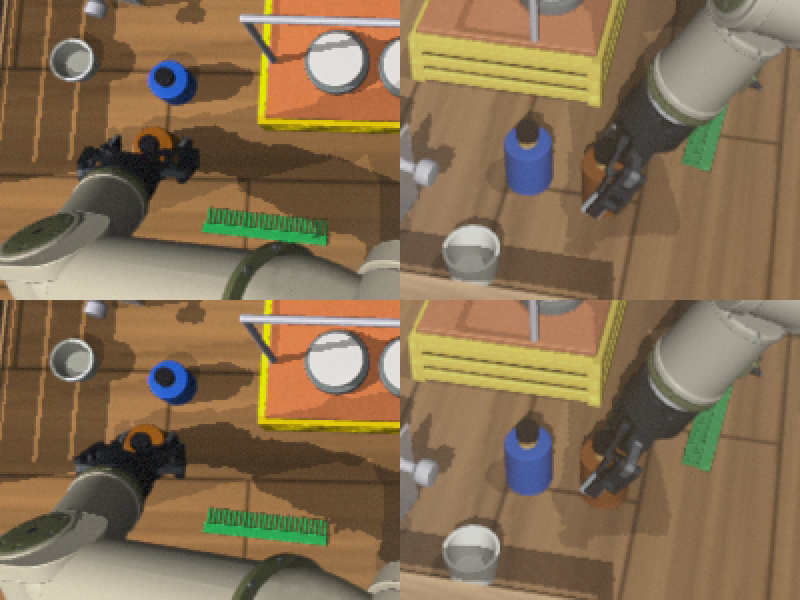

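The small bottle is held upright: gap 53 mm, load about 2.5–3 N, and the blue look-alike untouched. Moving it to the right light.

```bash
cat >> h.py <<'E'
def place(k,gx,gz):
    "held bottle: its axis lies gx behind the grasp point, its underside gz under it"
    x,y=LIGHT[k]; N=lambda z:(x+gx,y,z+gz); pp=lambda P:pose(P,30,0,155,True)
    r.move_to(*pp(up(N(116),120))); print("pre",r.read_state()["clock"])
    r.movel(*pp(N(116)),rate=120); r.wait(.15)
    f0=np.array(r.read_state()["ft_force"])
    for z in np.arange(113,96,-1.5):
        r.movel(*pp(N(z)),rate=40); s=r.read_state(); f=np.array(s["ft_force"])-f0; print(z,f.round(1),end=" ")
        if f[2]>8: break
    print(s["clock"],s["eef_pos"])
E
python3 - <<'E'
from h import *
try:
    r.movel(*pose((458,348,170),30,0,155,True),rate=200)
    place("R",4,40)
    cv2.imwrite("pics/t3.png",np.hstack([r.grab_frame("top")[150:300,260:460],r.grab_frame("side")[180:330,240:440]])[:,:,::-1].repeat(2,0).repeat(2,1))
except r.Unreachable as e: print("unreach",e,r.read_state()["eef_pos"])
E
```

```text
pre 23.925
113.0 [-0.9 -1.4  0.2] 111.5 [-0.7 -1.5 -0.8] 110.0 [-0.8 -0.6  0.9] 108.5 [-0.3 -0.7  2. ] 107.0 [-1.  -1.   2.2] 105.5 [-0.7 -0.   1.9] 104.0 [-1.2 -0.5  1.9] 102.5 [-1.4 -0.7  2.9] 101.0 [-9.8  0.8 14.7] 27.475 [488.67164527 -99.01784247 276.39860024]
```

View pics/t3.png

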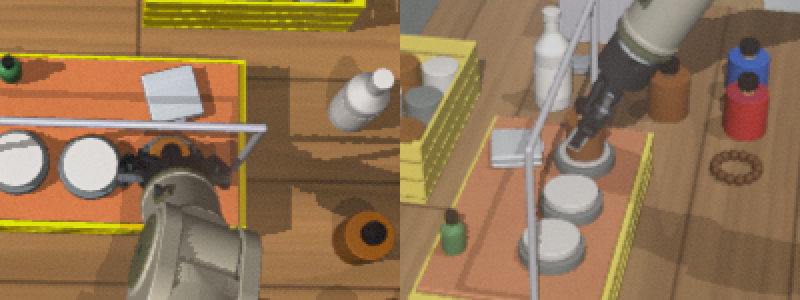

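Contact at 110 and the stop at about 102, as expected, and the bottle sits within the lens. I'll relieve the load, release and retract, then go for the large bottle.

```bash
cat >> h.py <<'E'
def release(k,gx,gz):
    x,y=LIGHT[k]; N=(x+gx,y,102+gz)
    r.movel(*pose(N,30,0,155,True),rate=30); r.let_go(); r.wait(.1)
    r.movel(*pose(up(N,130),30,0,155,True),rate=150)
E
python3 - <<'E'
from h import *
try:
    release("R",4,40); print(r.read_state()["clock"])
    G=lambda z:pose(np.array((481,-372.5,z))+4*np.array([.5,-.87,0]),30,-60,155,True)
    r.move_to(*G(200)); print(r.read_state()["clock"])
    a=np.hstack([r.grab_frame("top")[150:300,260:460],r.grab_frame("side")[180:330,240:440]])
    r.movel(*G(55),rate=130)
    b=np.hstack([r.grab_frame("top")[190:340,300:500],r.grab_frame("side")[140:290,290:490]])
    cv2.imwrite("pics/t4.png",np.vstack([a,b])[:,:,::-1].repeat(2,0).repeat(2,1)); print(r.read_state()["clock"],r.read_state()["ft_force"])
except r.Unreachable as e: print("unreach",e,r.read_state()["eef_pos"])
E
```

```text
29.3667
30.4667
31.9333 [-0.74018496  0.27203872 -0.32122848]
```

View pics/t4.png

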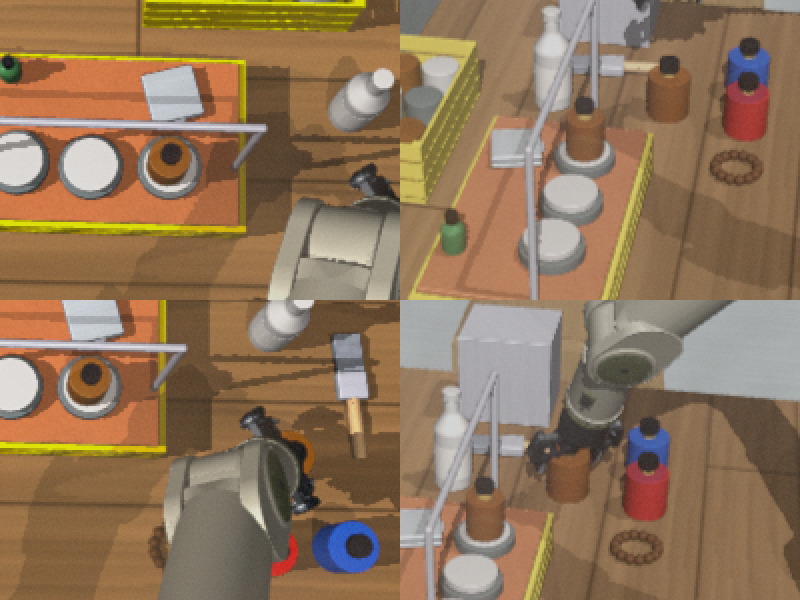

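The small bottle stands upright on the right light with its lens down. The gripper straddles the large amber bottle without touching the red or blue ones. Grasping and placing it.

Run:
```python
from h import *
try:
    G=lambda z:pose(np.array((481,-372.5,z))+4*np.array([.5,-.87,0]),30,-60,155,True)
    r.grab(); s=r.read_state(); print(s["finger_gap"],s["ft_force"])
    r.movel(*G(75),rate=60); s=r.read_state(); print(s["finger_gap"],s["ft_force"],s["clock"])
    r.movel(*G(230),rate=180)
    a=np.hstack([r.grab_frame("top")[190:340,300:500],r.grab_frame("side")[100:250,290:490]])
    place("M",4,55)
    b=np.hstack([r.grab_frame("top")[150:300,220:420],r.grab_frame("side")[180:330,240:440]])
    cv2.imwrite("pics/t5.png",np.vstack([a,b])[:,:,::-1].repeat(2,0).repeat(2,1))
except r.Unreachable as e: print("unreach",e,r.read_state()["eef_pos"])
```

```text
66.57845492364976 [-3.20200885  2.44049305  5.73616016]
66.78945242513292 [-0.3735702   0.0722954  -6.09202298] 32.7333
pre 35.275
113.0 [-0.6 -0.6  1.2] 111.5 [-0.3 -0.3  0.4] 110.0 [-1.4  0.3  2. ] 108.5 [ 0.7 -0.7  3.6] 107.0 [ 1.3 -0.3  4. ] 105.5 [1.1 0.6 4.5] 104.0 [1.8 0.2 5. ] 102.5 [ 0.  -0.4  9.4] 38.575 [486.72489357   5.04778182 292.1760635 ]
```

View pics/t5.png

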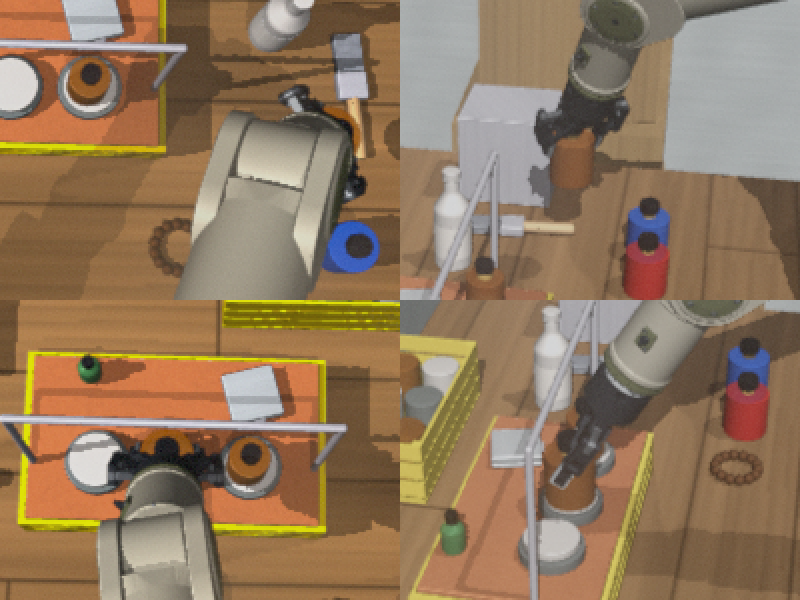

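It's in contact and at the stop: about 5 N, then a jump to 9.4 N. The finger sits close to the small bottle but isn't touching it. Releasing, retracting and checking.

Run:
```python
from h import *
try:
    release("M",4,55); print(r.read_state()["clock"])
    r.movel(np.array(r.read_state()["eef_pos"])+[0,260,60],rate=250)
except r.Unreachable as e: print("unreach",e)
t=r.grab_frame("top");s=r.grab_frame("side"); print(r.read_state()["clock"])
a=t[165:275,205:405];b=s[150:345,225:385]
cv2.imwrite("pics/t6.png",np.hstack([cv2.resize(a,(440,242)),np.zeros((242,0,3),np.uint8)])[:,:,::-1])
B=cv2.resize(b,(360,438)); A=np.zeros((438,440,3),np.uint8);A[:242]=cv2.resize(a,(440,242)); cv2.imwrite("pics/t6.png",np.hstack([A,B])[:,:,::-1])
for k,zc,dz in(("R",72,84),("M",85,98)):
    u,v=pix("top",(*LIGHT[k],102+zc)).round().astype(int)
    h=cv2.cvtColor(t,cv2.COLOR_RGB2HSV)[v-14:v+14,u-14:u+14]
    for ce,st in blobs((h[...,2]<62)&(h[...,1]<150),25): print(k,"cap top",st[2:],ray("top",*(ce+[u-14,v-14]),102+zc).round(1))
    u,v=pix("side",(*LIGHT[k],102+zc)).round().astype(int)
    h=cv2.cvtColor(s,cv2.COLOR_RGB2HSV)[v-18:v+18,u-18:u+18]
    for ce,st in blobs((h[...,2]<62)&(h[...,1]<150),25): print(k,"cap side",st[2:],ray("side",*(ce+[u-18,v-18]),102+zc).round(1))
```

```text
unreach the arm cannot follow that straight line within its joint ranges
39.4583
R cap top [ 9 10 73] [562.7 -96.4 174. ]
M cap top [ 28  21 271] [552.7   4.2 187. ]
```

View pics/t6.png

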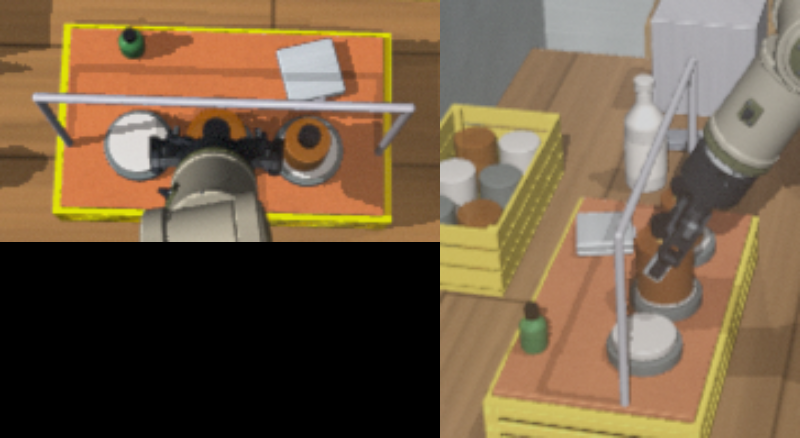

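The fingers opened, but the 130 mm retract was refused (out of range), so nothing moved. I'll retry with a shorter retract.

Run:
```python
from h import *
x,y=LIGHT["M"]; N=(x+4,y,157); print(r.read_state()["finger_gap"])
for d in (115,100,85,70):
    try: r.movel(*pose(up(N,d),30,0,155,True),rate=150); print("back",d); break
    except r.Unreachable: pass
try: r.move_j([-1.281,.383,.016,1.37,-.006,1.388,-.046])
except r.Unreachable as e: print(e)
t=r.grab_frame("top");s=r.grab_frame("side"); print(r.read_state()["clock"],r.read_state()["ft_force"])
a=cv2.resize(t[165:275,205:405],(800,440))[:,100:700]
b=cv2.resize(s[150:345,225:425],(410,400))
C=np.zeros((600,800,3),np.uint8); C[:220,:400]=cv2.resize(t[165:275,205:405],(400,220));C[:400,400:]=b[:,:400]
C[220:,:400]=cv2.resize(t,(400,300))[:, :].repeat(1,0) if False else np.pad(cv2.resize(t,(400,300)),((0,80),(0,0),(0,0))); cv2.imwrite("pics/t7.png",C[:,:,::-1])
ref=cv2.cvtColor(cv2.imread("pics/top0.png"),cv2.COLOR_BGR2RGB)
for k,zc in(("R",72),("M",85)):
  for n,im in(("top",t),("side",s)):
    u,v=pix(n,(*LIGHT[k],102+zc)).round().astype(int)
    h=cv2.cvtColor(im,cv2.COLOR_RGB2HSV)[v-15:v+15,u-15:u+15]
    for ce,st in blobs((h[...,2]<62)&(h[...,1]<150),25): print(k,n,st[2:],ray(n,*(ce+[u-15,v-15]),102+zc).round(1))
```

```text
85.33763449125688
back 115
42.7917 [-0.18369797 -0.35272851  0.26210941]
R top [ 9 10 71] [563.  -95.9 174. ]
M top [ 11  13 119] [562.1   8.1 187. ]
```

View pics/t7.png

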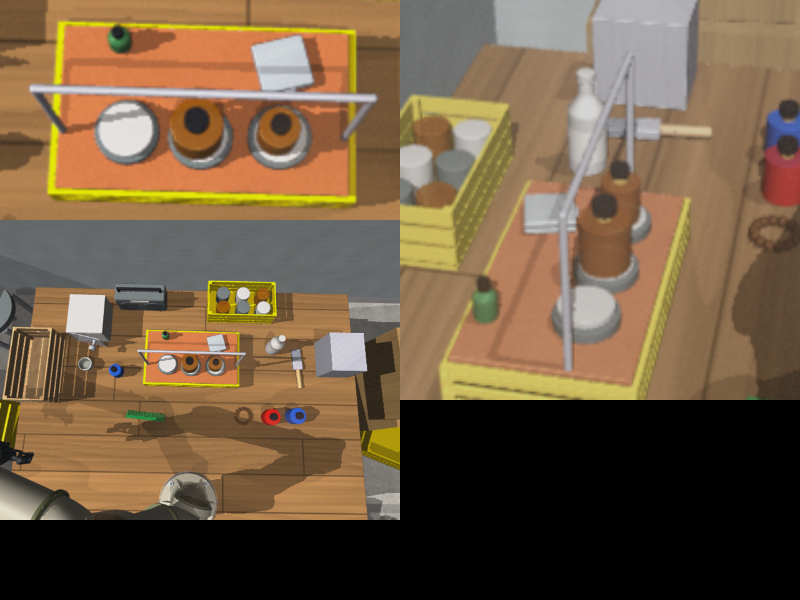

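Both bottles stand upright, the left light is bare and the bystanders haven't moved. The top view suggests both bottles sit about 5 mm too far left of their lens centres. I'll cross-check that in the side view before deciding whether to correct it.

Run:
```python
from h import *
s=r.grab_frame("side"); h=cv2.cvtColor(s,cv2.COLOR_RGB2HSV); cv2.imwrite("pics/side8.png",s[:,:,::-1])
for k,(a,b,c,d),zc in(("R",(318,222,345,244),72),("M",(312,240,340,262),85)):
    m=(h[b:d,a:c,2]<70)&(h[b:d,a:c,1]<160)
    for ce,st in blobs(m,15): print(k,ce+[a,b],st[2:],ray("side",*(ce+[a,b]),102+zc).round(1))
# amber body silhouettes: extremes left/right at mid-height, compared with projected cylinder
def sil(n,X,Y,rad,z0,z1):
    t=np.linspace(0,2*np.pi,72); P=np.array([pix(n,(X+rad*np.cos(q),Y+rad*np.sin(q),z)) for z in(z0,z1) for q in t]); return P.min(0),P.max(0)
m=((h[...,0]<16)&(h[...,1]>150)).astype(np.uint8)
for k,rad,H in(("R",27,60),("M",34,72)):
    for dy in(0,-5,5):
        print(k,dy,"body",*[q.round(1) for q in sil("side",LIGHT[k][0],LIGHT[k][1]+dy,rad,102,102+H)],"housing",*[q.round(1) for q in sil("side",LIGHT[k][0],LIGHT[k][1]+dy,43,80,98)])
im=s[215:315,280:380].copy(); im=cv2.resize(im,(600,600),interpolation=cv2.INTER_CUBIC); o=cv2.resize(cv2.cvtColor(cv2.imread("pics/side0.png"),cv2.COLOR_BGR2RGB)[215:315,280:380],(600,600))
# draw base circle of bottle (red) and housing circles (green) from LIGHT for scale
for (k,rad,z,col) in(("M",34,102,(255,0,0)),("M",43,98,(0,255,0)),("M",43,80,(0,255,0)),("R",43,80,(0,255,0)),("R",27,102,(255,0,0))):
    P=np.array([pix("side",(LIGHT[k][0]+rad*np.cos(q),LIGHT[k][1]+rad*np.sin(q),z)) for q in np.linspace(0,6.28,60)]); cv2.polylines(im,[((P-[280,215]+.5)*6).astype(np.int32)],True,col,1)
cv2.imwrite("pics/t8.png",im[:,:,::-1])
```

```text
R [330.1 233.3] [ 6  6 15] [565.3 -96.  174. ]
R 0 body [321.6 231.1] [341.5 260.3] housing [316.2 247. ] [347.2 270.2]
R -5 body [322.  230.2] [341.8 259.2] housing [316.6 246. ] [347.5 269.1]
R 5 body [321.2 232.1] [341.1 261.3] housing [315.8 248. ] [346.9 271.3]
M 0 body [311.3 247.2] [337.7 285. ] housing [308.6 268.5] [341.2 293.8]
M -5 body [311.7 246.1] [338.1 283.8] housing [309.  267.4] [341.5 292.6]
M 5 body [310.8 248.2] [337.4 286.2] housing [308.1 269.6] [340.8 295. ]
```

View pics/t8.png

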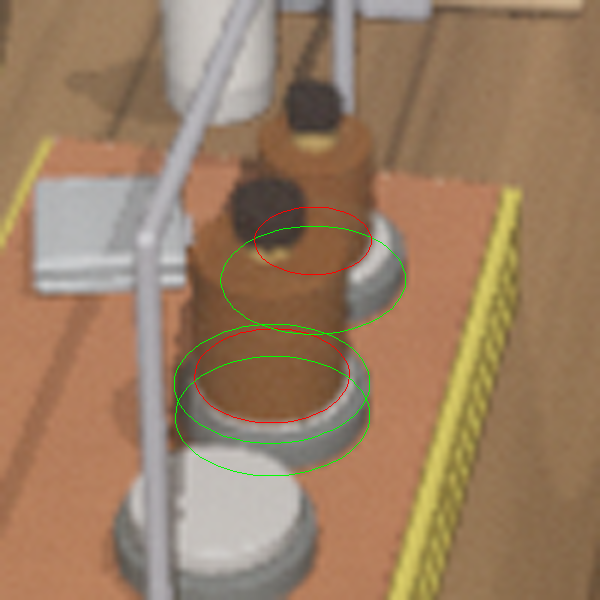

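Side view: bottle outlines match the commanded placement within 1 px, while the housings lie about 5 mm further right. That agrees with the top view, so both bottles sit about 5 mm left of centre. They are fully supported, upright and holding the lenses in, so regrasping would risk more than it would gain. Handing in.

```bash
python3 -c "
from workcell import r
r.close_job(); print(r.read_state()['clock'])"
```

```text
the job is handed in; nothing more can be done
the job is handed in; nothing more can be done
```

I pressed all three lights left to right to their stops. The left switch is the stiffest (about 12 N), the middle one middling (about 5 N) and the right one weakest (about 2 N). The small amber bottle now stands on the right light and the large amber bottle on the middle light. The left light is bare, and I handed the job in at about 43 s.

**Last checks:**
- **Bottles:** both camera views show them upright. The forces while setting them down showed each lens reaching its stop.
- **Other objects:** the look-alikes and other items appear where they were.
- **Centring:** both bottles sit about 5 mm left of their lens centres, by both views. I left that, because regrasping seemed riskier than the error.
- **Retract:** one 130 mm retract from the large bottle was refused as out of range, and nothing moved. A 115 mm retract then worked, and the arm finished clear of everything.

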